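# Index the condiment-rack stop

## Task

With shut fingers, push the sliding stop of the condiment rack along its rail by its black outer face, towards the jars, until its spring pin drops into the yellow clip (if the blue clip comes first, push on through it), then take the hand away. Only push: do not pinch the stop, do not lift or tip the two jars in the rack, and leave the other things on the worktop where they are.

Things in the scene. Friction and masses are not known exactly. Their poses are not given: they have to be found in the camera images.
- rack: Condiment rack, fixed: wooden channel 340 long (y), 76 wide (66 inside), walls 24 high, floor 4 thick; aluminium index rail along its front (x = -54, 32 wide, top 26 high); guide rod behind (x = +47, posts 42 high). Origin: centre of the channel's underside. End wall at +y (robot's left): 50 high, inner face y = +158; at -y only a 12 high lip.
- stop: Sliding stop: plate across the channel, 12 thick, 100 wide, top 96 high, with a red-capped spring pin over the index rail. Slides only along the rack's y (travel 190), stays where left; friction about 1.2 N, 1 to 3 N more when it pushes jars. Starts near the -y end; jars on its +y side, so push from -y. Origin: plate's mid-plane on the channel's centre line, worktop height; axes as the rack's.
- push_face (a point): Middle of the outer surface of the black rubber pad on the stop, the face to push: pad 96 wide (x), 50 high, from 42 to 92 above the worktop, so above the channel's walls and the rail. This point is 67 above the worktop and 6 from the plate's mid-plane towards -y. The opposite side (+y) has a cork liner, its surface 6 from the mid-plane.
- stop_index (a point): Axis of the stop's spring pin at rail-top height, in the plate's mid-plane (x = -54 in the rack's frame). The stop is home in a clip when this point is level with the clip's origin along the rack's y. The pin meets a clip about 17 before the valley; the stop then needs about 6 to 13 N to climb the ridge.
- clip_yellow: Yellow clip on the index rail, 34 long, fixed. Origin: rail's top, middle of the valley between its two round ridges (4 high, 8 before and 8 after the valley); axes as the rack's. Once the pin is past the ridge top the force dips to nothing and the spring draws the stop into the valley and centres it. Pushing it out again takes about 6 to 13 N.
- clip_blue: Blue clip of the same shape and action on the same rail, at least 45 from the yellow one; which of the two comes first varies. Origin and axes as for the yellow clip.
- pot: Spice jar with a dark cap, 41 in diameter, 105 high, loose in the channel; origin at the centre of its underside. The stop may push it along.
- mustard: Mustard jar with a red lid, 56 in diameter, 85 high, loose in the channel between the spice jar and the end wall; origin at the centre of its underside. The stop may push it along. Both jars always have room between the stop at the yellow clip and the end wall.
- mill: Wooden pepper mill, 58 in diameter, 135 high, bystander; origin centre of its underside.
- timer: White kitchen timer with a grey dial, 59 in diameter, 46 high, bystander; origin centre of its underside.
- spice: Another spice jar of the same kind, 41 in diameter, 105 high, standing on the worktop to the left of the rack, bystander; origin centre of its underside.

How it is judged:
On the way:
1. the stop is pushed by its outer face with the fingers and is on its way along the rail (contact force between the fingers and stop_c0 above 0.5 N and distance of stop from where it was at the start of the episode above 0.015 m), for 0.03 s.
At the end, for the whole second after the job is handed in: The stop is at rest with its pin seated in the yellow clip (within 3 mm of the middle of the valley along the rail), and the spice jar and mustard jar stand upright (within 0.15 rad) on the floor of the channel (y of stop_index in the frame of clip_yellow between -0.003 and 0.003 m and linear speed of stop below 0.01 m/s and angle between each of pot, mustard's own z axis and vertical below 0.15 rad and x of pot in the frame of rack between -0.02 and 0.02 m and z of each of pot, mustard in the frame of rack below 0.012 m and x of mustard in the frame of rack between -0.02 and 0.02 m); the robot touches nothing.
It fails at once if the stop is pinched: fingers press on its outer and its inner face at once (contact force between the fingers and stop_c0 above 1 N and contact force between the fingers and stop_c1 above 1 N).
It fails at once if a jar in the rack is lifted (12 mm) or tipped (0.35 rad) (z of any of pot, mustard in the frame of rack above 0.016 m or angle between any of pot, mustard's own z axis and vertical above 0.35 rad).
It fails at once if a bystander on the worktop is moved by more than 20 mm (distance of any of mill, timer, spice from where it was at the start of the episode above 0.02 m).
It also fails if it takes over 40 s, if anything falls off the work surface, if the arm or the gripper's body presses on something with over 40 N, if the wrist force passes 120 N, or if a joint passes its speed limit or range.

## Robot

A 7-joint arm with a two-finger parallel gripper is mounted at the origin on a cart in front of the work surface, level with it; the furniture and walls round the work are solid. World frame = base frame: x ahead of the robot, y to its left, z up, the work surface at z = 0. Lengths are in m, angles in rad, forces in N, time in s.
With the tool pointing down it reaches from about 0.425 to 0.875 m from the base axis. Payload 8.4 kg.
Tool frame: the origin (TCP) lies between the finger pads; the fingertips stand 14 mm ahead of it and the grasp point (between the pads) lies 5 mm behind it (arm.tips_ahead is the z of the fingertips in the tool frame, in m); z points along the fingers, x is the direction in which the jaws open and shut, and the axes are right-handed (so a half turn about z gives the same grasp; the last joint's range is limited). The gripper opens to 87 mm and grips with 3 to 60 N. Pads are 19 mm wide; open, the fingers measure 117 mm over their backs; the gripper's body (75 mm by 190 mm) begins 51 mm behind the grasp point.
Start: joints at [1.197, 0.333, 0.04, 1.465, -0.013, 1.343, -0.059], TCP at [0.176, -0.626, 0.214] pointing down, gripper open.
Joint ranges: [-2.58, 2.58], [-0.38, 2.09], [-1.3, 1.39], [0.25, 2.4], [-1.5, 4.64], [0.08, 2.09], [-2.65, 2.65]. Speed limits (rad/s): [2.22, 2.22, 2.79, 2.79, 3.14, 3.14, 3.14].

## Interface

Orientations are given as a 3x3 rotation matrix whose columns are the frame's x, y, z axes.
In Python, from plant import arm, grab_frame, get_calibration gives the robot as it stands. The module is installed in compiled form; this text tells all that it offers.
- The arm moves only by the shell command python3 -m handwheel 'ROWS'. ROWS is JSON, a list of rows, each an object of numbers: "x", "y", "z": the shift along the world's x, y, z in m; "twist": the turn about the world's z in rad; "grip": the gripper command: -1 is fully open, 1 is shut, values between are in proportion. In form: [{"x": .., "y": .., "z": .., "twist": .., "grip": ..}, ...]. A call has 1 to 8 rows; each row shifts and turns the pose as measured when the row begins; what a row does not reach is not made up. A row lasts 1/8 s, in which the tool goes at most 62.5 mm and 10.7 degrees, less where a joint would pass 70% of its speed; a pose out of reach is approached as far as the arm can. A call with a gripper value outside its range is refused whole. The fingers move at their own pace and stop on an object; the grip force is fixed at half the most. Time passes only in rows, so rows that do not move let the fingers close. It gives the time, the measured TCP pose, the force and the opening at its end, in the units of the state.
- arm.read_state(): the state, without advancing time (a new reading comes with each control period).
- grab_frame(name): name is "scene" or "top" or "wrist"; returns (picture, depth): 420x560x3 uint8, red, green, blue; 420x560 float32, m along the optical axis (not along the pixel's ray), 0 where there is no reading.
- get_calibration(name): a dict with "vfov" (degrees; the focal length in pixels is half the picture's height over the tangent of half this angle, whatever the lens; pixels are square), "cx", "cy" (the principal point, pixels), "R" (3x3) and "t" (3): a world point X has camera coordinates R X + t. Camera axes: x right, y down, z forward; pixel columns grow to the right and rows downward; lengths in m; the calibration is good to about 2 mm. A picture is of the moment at which its call begins: read the wrist's pose just before it. get_calibration takes no time and is no camera call; for the wrist camera it gives the pose at the moment of the call.
- arm.close_job(): hands the job in, once; it reports no verdict.
The state is a dict: "clock": time; "joint_pos": joint angles; "joint_vel": joint speeds; "joint_efforts": joint torques, N m; "tcp_pos": TCP position; "ee_rot": TCP orientation; "wrist_force": force on the tool from outside, world axes, zero at the start; "ft_torque": the same for the moment, N m; "width": finger opening in m.
Only numpy, scipy, OpenCV 4.12 (cv2) and the standard library are available. Lean on these libraries where they do the work, as an engineer would, in place of code of your own. Each camera call takes 0.05 s, during which the arm holds its last target. There are 200 camera calls.

## Working session

There is one attempt and no reset: what is moved stays moved. The work goes in short steps, Python scripts to look and compute and a shell command to move; the robot and the scene stay as the last step left them, time stands still between calls to the robot, and variables do not carry over. Pictures are saved under pics/ and viewed, about 8 in all and at most 12, crops included, and the job is handed in when it is done.

```bash
mkdir -p pics; cat > h.py <<'E'
import numpy as np,cv2
from plant import arm,grab_frame,get_calibration
def cloud(name):
    c=get_calibration(name); im,d=grab_frame(name)
    f=im.shape[0]/2/np.tan(np.radians(c['vfov'])/2)
    v,u=np.mgrid[:im.shape[0],:im.shape[1]]
    P=np.stack([(u-c['cx'])/f*d,(v-c['cy'])/f*d,d],-1)
    return im,d,(P-np.array(c['t']))@np.array(c['R'])
E
python3 - <<'E'
from h import *
for n in('scene','top'):
    im,d,W=cloud(n); np.savez('/tmp/'+n,im=im,d=d,W=W)
    cv2.imwrite(f'pics/{n}0.png',im[:,:,::-1])
    c=get_calibration(n);print(n,c)
print(arm.read_state())
E
```

```text
scene {'vfov': 46.10918195875397, 'cx': 280.9714750197333, 'cy': 210.9834610725749, 'R': array([[-0.26946128, -0.96300501,  0.00345859],
       [-0.49481096,  0.13537164, -0.85839189],
       [ 0.8261675 , -0.23301473, -0.51298285]]), 't': array([0.26398247, 0.34258583, 0.9615984 ])}
top {'vfov': 57.72831139556813, 'cx': 289.03874212570446, 'cy': 203.91760912016235, 'R': array([[ 0.02004322, -0.99979381, -0.00325777],
       [-0.96936226, -0.01863507, -0.24492764],
       [ 0.24481643,  0.0080671 , -0.96953589]]), 't': array([0.06823449, 0.62559436, 0.77348592])}
{'clock': 0.1, 'joint_pos': array([ 1.19680349,  0.33385737,  0.03981873,  1.46621258, -0.01339057,
        1.34326602, -0.05851254]), 'joint_vel': array([ 0.00027335, -0.00023747,  0.00011895, -0.00169499,  0.00106715,
       -0.00087882,  0.00050645]), 'joint_efforts': array([ 3.75404488e-03, -6.57813978e+01,  1.33942589e+00, -4.04706180e+01,
       -5.99229243e-02,  4.10385383e-02,  3.18958359e-05]), 'tcp_pos': array([ 0.17625924, -0.62518685,  0.21312183]), 'ee_rot': array([[ 2.71371431e-01, -9.62474576e-01, -4.87545167e-04],
       [-9.62473568e-01, -2.71371854e-01,  1.39533277e-03],
       [-1.47527835e-03,  9.05958869e-05, -9.99998908e-01]]), 'wrist_force': array([-0.87683893, -0.04876173,  0.04914973]), 'ft_torque': array([-0.03716896, -0.01972587,  0.03564531]), 'width': 0.08699096631783901}
```

View pics/top0.png

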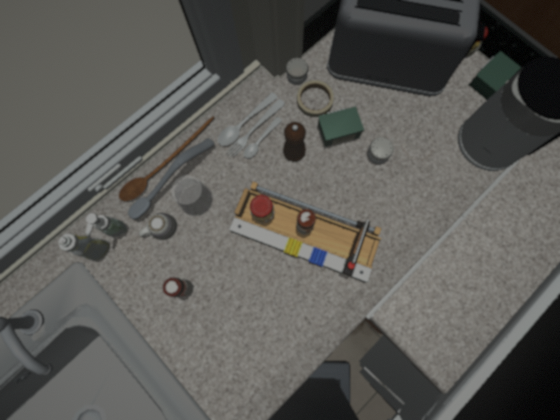

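View pics/scene0.png

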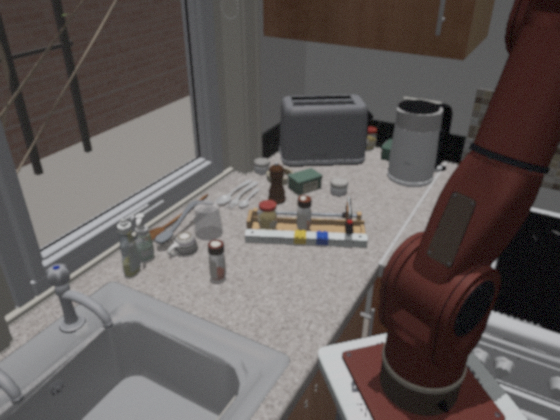

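The top view shows the rack from about (240,200) to (375,265), with the stop at (360,247), the blue clip at (317,257) and the yellow one at (293,246). So blue comes first. The timer at (380,150) and the mill at (294,135) are both clear of the push.

```bash
python3 - <<'E'
from h import *
def ray(n,uv,z):
    c=get_calibration(n);f=210/np.tan(np.radians(c['vfov'])/2);R=np.array(c['R']);o=-R.T@c['t']
    d=R.T@np.array([(uv[0]-c['cx'])/f,(uv[1]-c['cy'])/f,1]);return o+d*(z-o[2])/d[2]
for n in('top','scene'):
    z=np.load(f'/tmp/{n}.npz');im,W=z['im'],z['W'];hsv=cv2.cvtColor(im,cv2.COLOR_RGB2HSV)
    for k,lo,hi,h in(('yel',(22,150,80),(35,255,255),.028),('blue',(105,150,60),(130,255,255),.028),('red',(0,150,70),(6,255,255),.085)):
        m=cv2.inRange(hsv,lo,hi)
        N,L,S,C=cv2.connectedComponentsWithStats(m)
        for i in range(1,N):
            if S[i,4]>8 and S[i,4]<2000: print(n,k,C[i].round(1),S[i,4],ray(n,C[i],h).round(4),np.median(W[L==i],0).round(4))
z=np.load('/tmp/top.npz');im,W=z['im'],z['W']
# plate top from depth
m=(abs(W[...,2]-.096)<.012);m[:, :325]=0;m[:,395:]=0;m[:205]=0;m[285:]=0
P=W[m];print('plate',len(P),P.mean(0),np.c_[np.argwhere(m)[::6],P[::6].round(3)])
r=(abs(W[...,2]-.026)<.006)&(im.min(-1)>140);r[:,:225]=0;r[:,385:]=0;r[:210]=0;r[290:]=0
P=W[r];q=cv2.fitLine(P[:,:2].astype(np.float32),cv2.DIST_HUBER,0,.01,.01).ravel();print('rail',len(P),P.mean(0),q,np.degrees(np.arctan2(q[1],q[0])))
print(cv2.minAreaRect(P[:,:2].astype(np.float32)))
cv2.imwrite('pics/topcrop.png',cv2.resize(im[170:300,220:400],None,fx=4.4,fy=4.4,interpolation=2)[:,:,::-1])
E
```

```text
top yel [292.6 246.8] 175 [0.5349 0.0707 0.028 ] [0.5345 0.07   0.029 ]
top blue [317.4 256.6] 154 [0.5136 0.0135 0.028 ] [0.5128 0.0143 0.029 ]
top red [260.5 205.1] 137 [0.6184 0.1435 0.085 ] [0.6172 0.1425 0.0892]
top red [263.4 213.3] 33 [0.6    0.1366 0.085 ] [0.599  0.1346 0.0894]
top red [350.5 265.3] 29 [ 0.4902 -0.053   0.085 ] [ 0.4915 -0.0537  0.0765]
scene blue [322.1 235.5] 51 [0.5104 0.0131 0.028 ] [0.5069 0.0146 0.0303]
scene red [372.1 129.9] 24 [ 1.0664 -0.3864  0.085 ] [ 1.0605 -0.3837  0.085 ]
scene red [349.1 221.4] 14 [ 0.4756 -0.0481  0.085 ] [ 0.4856 -0.0534  0.0776]
plate 247 [ 0.54190665 -0.07426861  0.09298246] [[ 2.19e+02  3.67e+02  5.90e-01 -8.90e-02  9.30e-02]
 [ 2.21e+02  3.68e+02  5.85e-01 -9.10e-02  9.50e-02]
 [ 2.23e+02  3.66e+02  5.80e-01 -8.70e-02  9.60e-02]
 [ 2.24e+02  3.67e+02  5.78e-01 -8.80e-02  9.70e-02]
 [ 2.25e+02  3.68e+02  5.76e-01 -9.10e-02  9.60e-02]
 [ 2.27e+02  3.63e+02  5.72e-01 -8.10e-02  9.10e-02]
 [ 2.28e+02  3.62e+02  5.70e-01 -7.90e-02  9.10e-02]
 [ 2.29e+02  3.61e+02  5.69e-01 -7.80e-02  8.40e-02]
 [ 2.29e+02  3.67e+02  5.68e-01
[... 1278 characters left out ...]
e-02  9.40e-02]
 [ 2.52e+02  3.57e+02  5.17e-01 -6.50e-02  9.70e-02]
 [ 2.53e+02  3.58e+02  5.16e-01 -6.80e-02  9.20e-02]
 [ 2.54e+02  3.59e+02  5.14e-01 -7.00e-02  9.20e-02]
 [ 2.56e+02  3.55e+02  5.09e-01 -6.10e-02  9.70e-02]
 [ 2.57e+02  3.56e+02  5.07e-01 -6.40e-02  9.30e-02]
 [ 2.58e+02  3.57e+02  5.05e-01 -6.60e-02  9.30e-02]
 [ 2.60e+02  3.53e+02  5.01e-01 -5.70e-02  9.30e-02]
 [ 2.61e+02  3.54e+02  4.98e-01 -5.90e-02  9.70e-02]
 [ 2.62e+02  3.56e+02  4.97e-01 -6.40e-02  8.90e-02]]
rail 1048 [0.538088   0.07416853 0.02662055] [0.33611673 0.9418203  0.538088   0.07416853] 70.359535
((0.5317497849464417, 0.05583755671977997), (0.3352275788784027, 0.02657799795269966), 70.51131439208984)
```

View pics/topcrop.png

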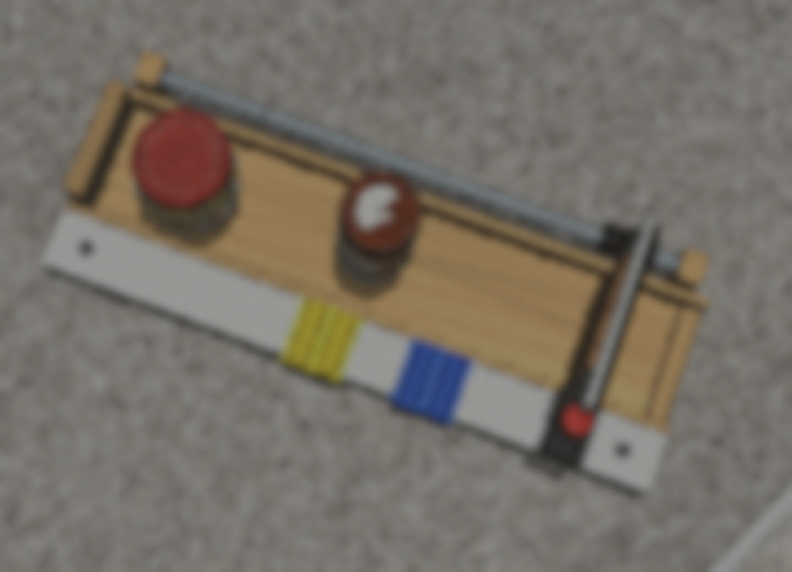

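The measured layout agrees with the sizes given. The rail is 335×27 mm in view at z≈0.027, the rack's y axis points at about 70.4°, and the clips are 60 mm apart. Along the rail from the rack's middle, the stop is at about −0.118, blue at −0.046 and yellow at +0.015, so the push is about 133 mm. Next I move to a point behind the stop, staying high.

```bash
python3 -m handwheel '[{"x":0.035,"y":0.05,"z":0,"twist":0.12,"grip":1},{"x":0.035,"y":0.05,"z":0,"twist":0.12,"grip":1},{"x":0.035,"y":0.05,"z":0,"twist":0.12,"grip":1},{"x":0.035,"y":0.05,"z":0,"twist":0.12,"grip":1},{"x":0.035,"y":0.05,"z":0,"twist":0.12,"grip":1},{"x":0.035,"y":0.05,"z":0,"twist":0.12,"grip":1},{"x":0.035,"y":0.05,"z":0,"twist":0.12,"grip":1},{"x":0.035,"y":0.05,"z":0,"twist":0.12,"grip":1}]'
```

```text
clock: 1.1
tcp_pos: [0.456, -0.2164, 0.2099]
ee_rot: [[0.951, -0.31, -0.005], [-0.31, -0.951, -0.002], [-0.004, 0.003, -1.0]]
wrist_force: [0.2, -1.0, 0.4]
width: 0.0154
```

```bash
python3 -m handwheel '[{"x":0.035,"y":0.045,"z":0,"twist":-0.02,"grip":1},{"x":0.03,"y":0.04,"z":0,"twist":0,"grip":1},{"x":0,"y":0,"z":-0.04,"twist":0,"grip":1},{"x":0,"y":0,"z":-0.04,"twist":0,"grip":1},{"x":0,"y":0,"z":-0.04,"twist":0,"grip":1},{"x":0,"y":0,"z":-0.02,"twist":0,"grip":1},{"x":0,"y":0,"z":0,"twist":0,"grip":1}]'
python3 - <<'E'
from h import *
s=arm.read_state();print(s['tcp_pos'],s['ee_rot'],s['wrist_force'],s['width'])
im,d,W=cloud('top');a=cv2.resize(im[170:300,220:400],None,fx=3,fy=3,interpolation=2)
im,d,W=cloud('wrist');b=cv2.resize(im,(520,390))
cv2.imwrite('pics/a1.png',b[:,:,::-1])
E
```

```text
clock: 1.98
tcp_pos: [0.5237, -0.121, 0.065]
ee_rot: [[0.948, -0.318, -0.006], [-0.318, -0.948, 0.001], [-0.006, 0.001, -1.0]]
wrist_force: [-1.0, 0.3, 0.3]
width: 0.0004
[ 0.52368788 -0.12097748  0.06498421] [[ 9.48153060e-01 -3.17765651e-01 -5.54669637e-03]
 [-3.17766252e-01 -9.48168748e-01  7.96000835e-04]
 [-5.51214588e-03  1.00782229e-03 -9.99984300e-01]] [-1.01065755  0.26624005  0.30570709] 0.0003961093543542387
```

View pics/a1.png

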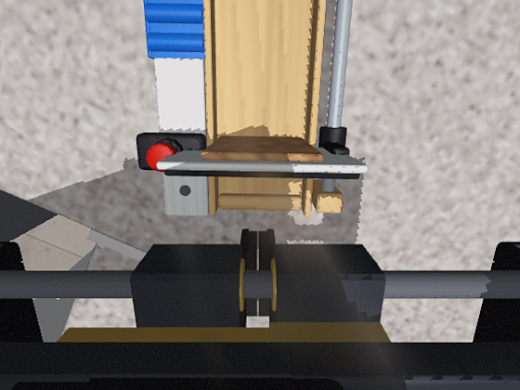

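The wrist view shows the shut fingers at (258,240), centred behind the plate (pad face at y≈172), with a clear, square gap. Now I push.

```bash
python3 -m handwheel '[{"x":0.005,"y":0.014,"z":0,"twist":0,"grip":1},{"x":0.005,"y":0.014,"z":0,"twist":0,"grip":1},{"x":0.003,"y":0.0095,"z":0,"twist":0,"grip":1},{"x":0.003,"y":0.0095,"z":0,"twist":0,"grip":1},{"x":0.003,"y":0.0095,"z":0,"twist":0,"grip":1},{"x":0.003,"y":0.0095,"z":0,"twist":0,"grip":1}]'
python3 -m handwheel '[{"x":0.003,"y":0.0095,"z":0,"twist":0,"grip":1},{"x":0.003,"y":0.0095,"z":0,"twist":0,"grip":1},{"x":0.003,"y":0.0095,"z":0,"twist":0,"grip":1}]'
```

```text
clock: 2.82
tcp_pos: [0.5498, -0.0557, 0.0696]
ee_rot: [[0.947, -0.321, 0.001], [-0.321, -0.947, -0.007], [0.003, 0.006, -1.0]]
wrist_force: [1.1, -5.5, -1.8]
width: 0.0005
clock: 3.2
tcp_pos: [0.559, -0.0298, 0.0697]
ee_rot: [[0.946, -0.324, 0.0], [-0.324, -0.946, -0.012], [0.004, 0.011, -1.0]]
wrist_force: [-0.6, -4.9, -1.0]
width: 0.0003
```

```bash
python3 -m handwheel '[{"x":0.003,"y":0.0095,"z":-0.001,"twist":0,"grip":1},{"x":0.003,"y":0.0095,"z":-0.001,"twist":0,"grip":1},{"x":0.003,"y":0.0095,"z":-0.001,"twist":0,"grip":1}]'
python3 -m handwheel '[{"x":0.003,"y":0.0085,"z":-0.001,"twist":0,"grip":1},{"x":0.003,"y":0.0085,"z":0,"twist":0,"grip":1}]'
python3 - <<'E'
from h import *
for n in('top','wrist'):
    im,d,W=cloud(n)
    if n=='top': a=cv2.resize(im[170:300,220:400],(540,390),interpolation=2)
    cv2.imwrite('pics/b_%s.png'%n,(a if n=='top' else cv2.resize(im,(520,390)))[:,:,::-1])
E
```

```text
clock: 3.58
tcp_pos: [0.569, -0.0005, 0.0677]
ee_rot: [[0.946, -0.325, 0.001], [-0.325, -0.946, -0.014], [0.006, 0.013, -1.0]]
wrist_force: [-2.1, -4.5, 3.4]
width: 0.0003
clock: 3.82
tcp_pos: [0.5751, 0.0165, 0.0668]
ee_rot: [[0.946, -0.325, 0.001], [-0.325, -0.945, -0.016], [0.006, 0.015, -1.0]]
wrist_force: [-1.4, -5.0, 1.8]
width: 0.0007
```

View pics/b_wrist.png

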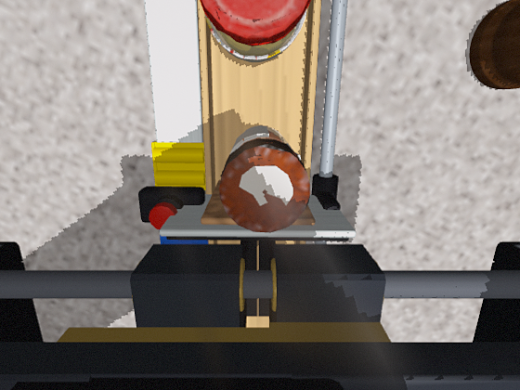

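The wrist view shows the stop past blue. The pin at (162,215) is just short of the yellow clip (y 142–187), and the pot is upright against the cork liner. The last part goes in small steps while I watch the force.

```bash
python3 -m handwheel '[{"x":0.0013,"y":0.0038,"z":0,"twist":0,"grip":1},{"x":0.0013,"y":0.0038,"z":0,"twist":0,"grip":1}]'
python3 -m handwheel '[{"x":0.0013,"y":0.0038,"z":0,"twist":0,"grip":1}]'
python3 -m handwheel '[{"x":0.0013,"y":0.0038,"z":0,"twist":0,"grip":1}]'
python3 - <<'E'
from h import *
s=arm.read_state()['tcp_pos'];u=np.array([.3352,.9421]);o=np.array([.5826,.0377]);print('s tcp',(s[:2]-o)@u)
im,d,W=cloud('wrist');hsv=cv2.cvtColor(im,cv2.COLOR_RGB2HSV)
for k,lo,hi in(('yel',(22,150,80),(35,255,255)),('red',(0,170,90),(6,255,255))):
    m=cv2.inRange(hsv,lo,hi);N,L,S,C=cv2.connectedComponentsWithStats(m)
    for i in range(1,N):
        if S[i,4]>60:
            P=W[L==i];q=(P[:,:2]-o)@u;print(k,C[i],S[i,4],'s med/min/max',np.median(q),np.percentile(q,[2,98]),np.median(P[:,2]))
cv2.imwrite('pics/c.png',im[:,:,::-1])
E
```

```text
clock: 4.18
tcp_pos: [0.577, 0.0228, 0.0667]
ee_rot: [[0.945, -0.326, -0.001], [-0.326, -0.945, -0.019], [0.005, 0.018, -1.0]]
wrist_force: [-5.6, -9.2, 7.4]
width: 0.0007
clock: 4.3
tcp_pos: [0.5777, 0.0248, 0.0667]
ee_rot: [[0.945, -0.327, -0.003], [-0.327, -0.945, -0.021], [0.004, 0.021, -1.0]]
wrist_force: [-4.2, -6.0, 4.8]
width: 0.0002
clock: 4.42
tcp_pos: [0.5787, 0.0277, 0.0668]
ee_rot: [[0.945, -0.328, -0.004], [-0.328, -0.944, -0.022], [0.004, 0.022, -1.0]]
wrist_force: [-1.5, -3.5, 3.3]
width: 0.0002
s tcp -0.01076454277356132
yel [193.3242643  184.61021655] 1801 s med/min/max 0.02287884535631596 [0.01214356 0.03234468] 0.028378341516745335
yel [142.12359551 361.24719101] 89 s med/min/max 0.015331651533442183 [0.0144844  0.01615513] 0.17426261342856036
red [272.69396051  41.18931475] 1722 s med/min/max 0.0941772825787741 [0.08682357 0.11041154] 0.08985835041821416
red [310.12941176   7.65882353] 85 s med/min/max 0.10870506986052118 [0.10655703 0.11143534] 0.08941384318899918
red [246.06521739  30.93478261] 92 s med/min/max 0.10062331571408978 [0.09763505 0.10262858] 0.08940441548700649
red [263.9   37.55] 100 s med/min/max 0.09837998397430589 [0.09455046 0.1008794 ] 0.08933001148783386
red [169.89166667 234.4375    ] 480 s med/min/max 0.009172906778136806 [0.00128756 0.01455022] 0.08074130099224519
```

View pics/c.png

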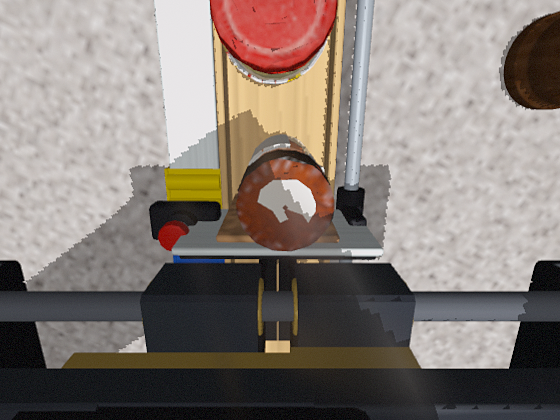

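The force peaked at about 11 N and is now falling. The pin is at s≈0.009, just past the ridge top (about 0.007), and the valley is at about 0.015. It needs a few more mm.

```bash
python3 -m handwheel '[{"x":0.001,"y":0.003,"z":0,"twist":0,"grip":1}]'
python3 -m handwheel '[{"x":0.0005,"y":0.0015,"z":0,"twist":0,"grip":1},{"x":0,"y":0,"z":0,"twist":0,"grip":1}]'
cat > m.py <<'E'
from h import *
s=arm.read_state();u=np.array([.3352,.9421]);o=np.array([.5826,.0377]);print('s tcp',(s['tcp_pos'][:2]-o)@u,s['wrist_force'],s['clock'])
for n in('wrist','top'):
    im,d,W=cloud(n);hsv=cv2.cvtColor(im,cv2.COLOR_RGB2HSV)
    for k,lo,hi in(('yel',(22,150,80),(35,255,255)),('blue',(105,150,60),(130,255,255)),('red',(0,150,70),(6,255,255))):
        m=cv2.inRange(hsv,lo,hi);N,L,S,C=cv2.connectedComponentsWithStats(m)
        for i in range(1,N):
            if S[i,4]>20:
                P=W[L==i];q=(P[:,:2]-o)@u;z=np.median(P[:,2])
                if z<.085: print(n,k,C[i].round(1),S[i,4],np.median(q).round(4),np.percentile(q,[2,98]).round(4),z.round(3))
    cv2.imwrite(f'pics/m_{n}_{s["clock"]:.2f}.png',im[:,:,::-1])
E
python3 m.py
```

```text
clock: 4.6
tcp_pos: [0.5801, 0.0318, 0.0668]
ee_rot: [[0.945, -0.328, -0.003], [-0.328, -0.944, -0.021], [0.004, 0.021, -1.0]]
wrist_force: [0.1, -1.4, 0.6]
width: 0.0005
clock: 4.85
tcp_pos: [0.5807, 0.0352, 0.0667]
ee_rot: [[0.945, -0.327, -0.003], [-0.327, -0.945, -0.019], [0.004, 0.019, -1.0]]
wrist_force: [0.9, -0.0, 0.6]
width: 0.0005
s tcp -0.002999619033148898 [ 0.85972776 -0.03112671  0.57817248] 4.85
wrist yel [294.8  93.3] 23 0.0861 [0.0847 0.0879] 0.049
wrist yel [194.9 189.7] 1021 0.0272 [0.0218 0.0324] 0.029
wrist red [174.  228.7] 536 0.0189 [0.0099 0.0238] 0.078
```

The contact force has dropped to zero, so the stop has drawn itself into the clip. I'll back off straight and then check.

```bash
python3 -m handwheel '[{"x":-0.005,"y":-0.014,"z":0,"twist":0,"grip":1},{"x":-0.01,"y":-0.028,"z":0,"twist":0,"grip":1},{"x":-0.01,"y":-0.028,"z":0.01,"twist":0,"grip":1},{"x":-0.01,"y":-0.03,"z":0.04,"twist":0,"grip":1},{"x":-0.01,"y":-0.03,"z":0.05,"twist":0,"grip":1},{"x":-0.01,"y":-0.03,"z":0.05,"twist":0,"grip":1},{"x":0,"y":0,"z":0,"twist":0,"grip":1}]'; python3 m.py; ls pics
```

```text
clock: 5.82
tcp_pos: [0.5189, -0.1363, 0.2202]
ee_rot: [[0.944, -0.331, -0.005], [-0.331, -0.943, -0.021], [0.002, 0.021, -1.0]]
wrist_force: [0.2, 1.1, 0.0]
width: 0.0004
s tcp -0.18525016695844013 [0.17923197 1.07473985 0.04322758] 5.825
wrist blue [223.5  43.9] 1311 -0.0455 [-0.0619 -0.0298] 0.029
top blue [317.4 256.7] 155 -0.046 [-0.0583 -0.0335] 0.029
top red [292.8 243.5] 30 0.015 [0.0087 0.0216] 0.077
a1.png
b_top.png
b_wrist.png
c.png
m_top_4.85.png
m_top_5.83.png
m_wrist_4.85.png
m_wrist_5.83.png
scene0.png
top0.png
topcrop.png
```

```bash
python3 -c "
import cv2;i=cv2.imread('pics/m_top_5.83.png');cv2.imwrite('pics/f.png',cv2.resize(i[110:300,200:400],None,fx=3,fy=3,interpolation=2))"
```

```text
(no output)
```

View pics/f.png

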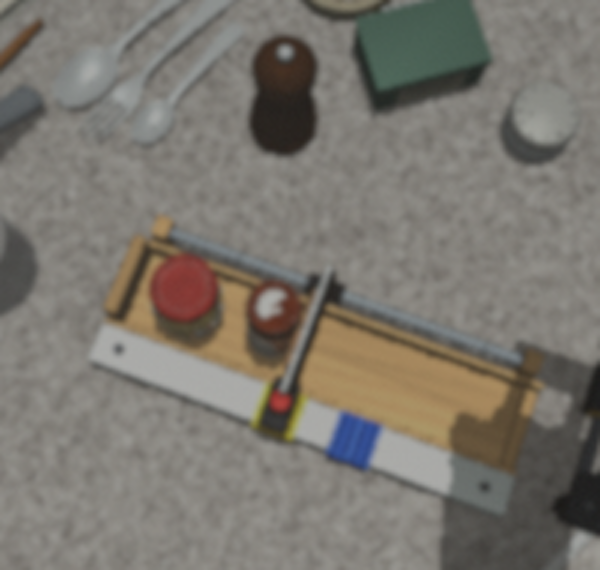

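The pin at (280,403) sits in the middle of the yellow clip, with equal yellow edges on both sides. Both jars are upright in the channel, and the mill and timer haven't moved.

```bash
python3 -c "
from plant import arm;print(arm.close_job())"
```

```text
the job is handed in; nothing more can be done
None
```

The sliding stop is seated in the yellow clip, and I handed the job in about 5.9 s into the 40 s allowed. I pushed it by its black outer face with shut fingers, through the blue clip and into the yellow one, then backed the hand straight off and up.

- **Pin in the clip:** the last top-camera measurement put the pin at +15.0 mm along the rail, against about +15 mm for the clip's valley. In the picture there is equal yellow on both sides of the pin.
- **Push force:** it peaked at about 11–13 N on the yellow ridge in the readings I took, then fell to zero as the spring drew the stop in.
- **Jars and bystanders:** both jars look upright in the channel, and the mill and timer look unmoved. I judged these by eye. The other spice jar was outside the last picture I viewed, but the hand never went near it.
- **One disagreement:** while the hand was still at the stop, the wrist camera put the pin about 2 to 4 mm further on than the valley. I trusted the top view taken after backing off.

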